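Lock and start the lunchbox sealer past its child lock

ROBOT

A 6-joint arm with a two-finger parallel gripper is mounted at the origin on the work surface. World frame = base frame: x ahead of the robot, y to its left, z up, the work surface at z = 0. Lengths are in m, angles in rad, forces in N, time in s.
With the tool pointing down it reaches from about 0.225 to 0.875 m from the base axis. Payload 3.4 kg.
Tool frame: the origin (TCP) lies at the very end of the fingers, on their centre line; the grasp point (between the pads) lies 19 mm behind it; z points along the fingers, x is the direction in which the jaws open and shut, and the axes are right-handed (so a half turn about z gives the same grasp; the last joint's range is limited). The gripper opens to 85 mm and grips with 20 to 120 N. Pads are 22 mm wide; open, the fingers measure 114 mm over their backs; the gripper's body (76 mm by 85 mm) begins 54 mm behind the grasp point. The pads swing forward as they close: fully open they stand 13 mm farther back than shut.
Start: joints at [-1.462, 0.276, 1.505, -0, 1.361, -0.121], TCP at [0.131, -0.56, 0.231] pointing down, gripper open.
Joint ranges: [-2.89, 2.89], [-0.75, 2.08], [0.22, 2.7], [-1.18, 4.32], [0.11, 2.71], [-2.7, 2.7]. Speed limits (rad/s): [2.57, 2.57, 3.14, 3.14, 3.14, 3.14].

INTERFACE

Orientations are given as a unit quaternion [w, x, y, z].
In Python, from plant import robot gives the robot as it stands. The module is installed in compiled form; this text tells all that it offers.
- The arm moves only by the shell command python3 -m crank 'ROWS'. ROWS is JSON, a list of rows, each a list of 5 numbers: the closure, from 0 (fully open) to 1 (shut), then the shift along the world's x, y, z in m, then the turn about the world's z in degrees. In form: [[grip, dx, dy, dz, yaw], ...]. A call has 1 to 5 rows; each row is the pose to reach, as a shift and turn from the pose commanded when the call began; what a row does not reach only later rows make up. A row lasts 1/8 s, in which the tool goes at most 62.5 mm and 10.7 degrees, less where a joint would pass 70% of its speed; a pose out of reach is approached as far as the arm can. A call with a gripper value outside its range is refused whole. The fingers move at their own pace and stop on an object; the grip force is fixed at half the most. Time passes only in rows, so rows that repeat a pose let the fingers close. It gives the time, the measured TCP pose, the force and the opening at its end, in the units of the state.
- robot.get_state(): the state, without advancing time (a new reading comes with each control period).
- robot.grab_frame(name): name is "scene" or "top" or "wrist"; returns the picture (400x640x3 uint8, red, green, blue); there is no depth.
- robot.camera_model(name): a dict with "mtx" (3x3 intrinsics, pixels), "T" (4x4, takes a point from camera to world coordinates). Camera axes: x right, y down, z forward; pixel columns grow to the right and rows downward; lengths in m; the calibration is good to about 2 mm. A picture is of the moment at which its call begins: read the wrist's pose just before it. camera_model takes no time and is no camera call; for the wrist camera it gives the pose at the moment of the call.
- robot.sign_off(): hands the job in, once; it reports no verdict.
Trained networks look in the newest picture that a camera, given by its name, has taken for a name from the list of things; names that differ only in an ending like _2 or _b are one class to them, and where a whole thing is asked for, a point or a joint stands for the part that bears it (a point fixed in the world has none). Each returns a list of dicts, best first, with "conf" (0 to 1); they miss things now and then, are a little off and sometimes report something else, mostly with a low value. They report only what shows in the picture. A call takes as long as a camera call.
- robot.boxes_of(name, camera): "box" ([left, top, width, height] in pixels, round what is visible of it).
- robot.landmark_of(name, camera): "pixel" ([column, row] in pixels: a listed point, or the origin of a listed thing).
The state is a dict: "time": time; "qpos": joint angles; "qd": joint speeds; "tau": joint torques, N m; "tcp_pos": TCP position; "ee_rot": TCP orientation; "contact_force": force on the tool from outside, world axes, zero at the start; "moment": the same for the moment, N m; "finger_gap": finger opening in m.
Only numpy, scipy, OpenCV 4.12 (cv2) and the standard library are available. Lean on these libraries where they do the work, as an engineer would, in place of code of your own. Each camera call takes 0.05 s, during which the arm holds its last target.

TASK

The red lunchbox is in the vacuum sealer and the lid is shut. First lock the lid: swing the black latch handle a quarter turn clockwise, over its hump, until it drops into its notch. Then slide the orange child-lock tab all the way aside, push the green button it was covering fully down so that it stays down, and leave the other things on the cart where they are.

Things in the scene. Friction and masses are not known exactly. Their poses are not given: they have to be found in the camera images.
- sealer: Lunchbox vacuum sealer, fixed, 240 (x) x 410 (y) mm. Origin: centre of its underside, on the cart top; its x points away from the robot at yaw 0, y left, z up. Its frame is used below. +y half: clear lid, shut, top at z = 105 mm, over the red lunchbox. -y half: white console, y -200 to -20 mm, top at z = 100 mm, with tab and button.
- latch_pivot (a point): On the latch handle's upright pivot axis at the lid's top: x = 60, y = 20, z = 105 mm of the sealer. The hub, 34 mm diameter, tops out at z = 148 mm (8 mm more on the hump).
- keeper (a point): Top centre of the fixed steel keeper block, 36 (x) x 10 (y) mm, at x = 60, y = -34, z = 126 mm of the sealer.
- latch (a joint): Turn of the black latch handle, rad: 0 = open, pointing to the sealer's -x; grows clockwise seen from above; 1.5 = locked, pointing to its +y (stop at 1.57). On its cam the handle rises 8 mm against a spring up to 0.7 rad, then comes down to 3 mm below its first height at 1.5 and is drawn into that notch; let go before 0.7 it springs back. About 4 N at the post moves it.
- latch_post_top (a point): Top centre of the black grip post at the end of the latch handle, 105 mm from the pivot: round, 18 mm diameter, 46 mm tall above the handle bar (14 mm thick, 18 mm wide, underside 25 mm above the lid). With the handle open the post's top is at z = 190 mm, the bar's top at z = 144 mm of the sealer.
- tab (a joint): Sliding of the orange child-lock tab, m: 0 = covering the button, grows towards the sealer's -y, 0.08 = fully aside at its end stop. Moves against about 2.5 N of friction and stays where it is left.
- tab_fin_top (a point): Top centre of the upright fin, 60 (x) x 10 (y) mm, 26 mm tall, in the middle of the flat orange tab plate, 92 (x) x 64 (y) x 5 mm, plate top at z = 120 mm of the sealer (fin top 146). At joint 0 it is at x = 0, y = -70 mm. Grey rails 12 mm wide, tops at z = 122 mm, run along y at x = +-54 mm.
- start (a joint): Travel of the green start button, m: 0 = up, 0.008 = fully down. It takes about 4 N and stays down (no spring).
- button_top (a point): Centre of the top of the round green button, 52 mm diameter, at x = 0, y = -70, z = 112 mm of the sealer when up (12 mm above the console). The tab covers it until slid aside.
- straw_glass: Loose glass holder, 72 mm diameter, 110 mm tall, with a steel straw in it reaching 205 mm; origin under its centre. Bystander.
- mould: Loose blue hard silicone sandwich mould, 130 x 130 x 40 mm; origin under its centre. Bystander.
- jar: Loose amber jar, 80 mm diameter, 110 mm tall; origin under its centre. Bystander.
- mug: Loose blue mug, 80 mm diameter, 90 mm tall, handle at its +y; origin under its centre. Bystander.
- tong: Loose steel serving tong lying flat along its x, 230 mm long, 85 mm wide, 18 mm tall; origin under about its middle. Bystander.

How it is judged:
On the way, in this order (a step that is already met when the one before it is completed fails the run):
1. the latch handle has dropped into its notch, the tab still covering the button (value of joint latch above 1.35 rad and value of joint tab below 0.02 m), for 0.2 s.
2. the child-lock tab is fully aside (value of joint tab above 0.066 m), for 0.2 s.
3. the button is fully down (value of joint start above 0.006 m), for 0.2 s.
At the end, for the whole second after the job is handed in: The latch handle rests in its notch (beyond 1.35 rad), the tab is aside (beyond 66 of its 80 mm) and the button stays down (beyond 6 of its 8 mm), all at rest (value of joint latch above 1.35 rad and value of joint tab above 0.066 m and value of joint start above 0.006 m and velocity of joint latch below 0.02 rad/s and velocity of joint each of tab, start below 0.02 m/s); the robot touches nothing.
It fails at once if the glass straw holder is shifted by more than 25 mm (distance of straw_glass from where it was at the start of the episode above 0.025 m).
It fails at once if the sandwich mould is shifted by more than 25 mm (distance of mould from where it was at the start of the episode above 0.025 m).
It fails at once if the jar is shifted by more than 25 mm (distance of jar from where it was at the start of the episode above 0.025 m).
It fails at once if the mug is shifted by more than 25 mm (distance of mug from where it was at the start of the episode above 0.025 m).
It fails at once if the serving tong is shifted by more than 25 mm (distance of tong from where it was at the start of the episode above 0.025 m).
It also fails if it takes over 45 s, if anything falls off the work surface, if the arm or the gripper's body presses on something with over 40 N, if the wrist force passes 120 N, or if a joint passes its speed limit or range.

## Working session

There is one attempt and no reset: what is moved stays moved. The work goes in short steps, Python scripts to look and compute and a shell command to move; the robot and the scene stay as the last step left them, time stands still between calls to the robot, and variables do not carry over. Pictures are saved under pics/ and viewed, and the job is handed in when it is done.

```bash
mkdir -p pics
cat > h.py <<'E'
from plant import robot
import numpy as np, cv2
def ray(cam,px,z):
    m=robot.camera_model(cam);K=np.array(m["mtx"]);T=np.array(m["T"])
    d=T[:3,:3]@np.linalg.solve(K,[px[0],px[1],1.]);o=T[:3,3]
    return o+d*(z-o[2])/d[2]
def proj(cam,p):
    m=robot.camera_model(cam);K=np.array(m["mtx"]);T=np.array(m["T"])
    q=K@(T[:3,:3].T@(np.array(p)-T[:3,3]));return q[:2]/q[2]
def snap(cam,name):
    im=robot.grab_frame(cam);cv2.imwrite(f"pics/{name}.png",np.ascontiguousarray(im[:,:,::-1]));return im
E
python3 - <<'E'
from h import *
for c in("top","scene"):
    snap(c,c+"0")
    for n,z in dict(latch_pivot=.105,keeper=.126,latch_post_top=.19,tab_fin_top=.146,sealer=0).items():
        r=robot.landmark_of(n,c)
        for d in r[:2]: print(c,n,round(d["conf"],2),np.round(d["pixel"],1),np.round(ray(c,d["pixel"],z),4))
s=robot.get_state();print(s["time"],s["tcp_pos"],s["ee_rot"],s["contact_force"],s["finger_gap"])
E
```

```text
top latch_pivot 0.71 [270.8 181.5] [0.6069 0.0568 0.105 ]
top keeper 0.61 [283.5 177.9] [0.619 0.005 0.126]
top latch_post_top 0.72 [275.8 205.5] [0.5062 0.0308 0.19  ]
top tab_fin_top 0.69 [297.  191.9] [ 0.5618 -0.049   0.146 ]
top tab_fin_top 0.3 [271.6 205.7] [0.5078 0.0501 0.146 ]
scene latch_pivot 0.57 [323.1 226. ] [0.5956 0.0532 0.105 ]
scene keeper 0.68 [312.8 212.7] [ 0.6    -0.0052  0.126 ]
scene latch_post_top 0.75 [345.7 191.3] [0.4888 0.0252 0.19  ]
scene tab_fin_top 0.78 [318.8 195.7] [ 0.5434 -0.0587  0.146 ]
scene sealer 0.76 [331.  243.8] [0.5513 0.0338 0.    ]
0.6 [ 0.13098796 -0.55992638  0.23131975] [ 4.14360463e-05  7.83523039e-01 -6.21362731e-01  3.63537330e-05] [-1.59158256e-04  7.72508111e-01  6.16015089e-02] 0.08545137789796686
```

View pics/top0.png

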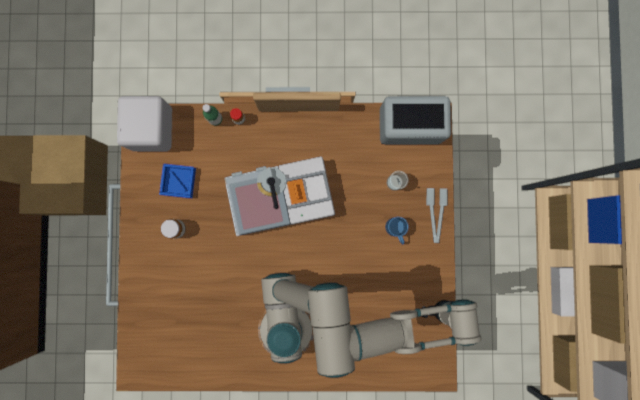

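View pics/scene0.png

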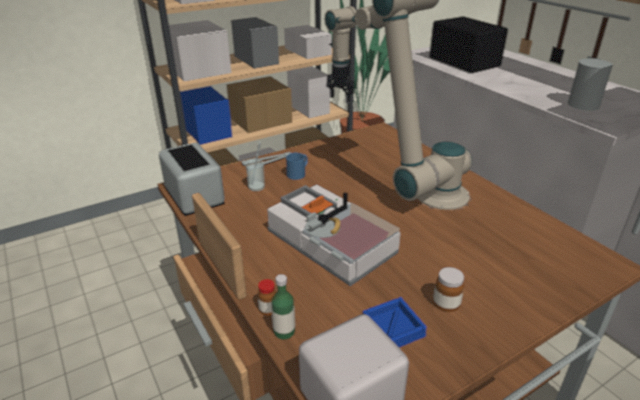

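The sealer sits around (0.55, 0.03) with a yaw of about 14°, and the bystanders are well clear of it. I'll raise the arm and go over there for a wrist view.

```bash
python3 -m crank '[[0,0,0,0.06,0],[0,0,0.04,0.12,0],[0,0.03,0.10,0.16,0],[0,0.06,0.15,0.18,0],[0,0.09,0.20,0.18,0]]'
python3 -m crank '[[0,0.03,0.05,0,0],[0,0.06,0.10,0,0],[0,0.09,0.15,0,0],[0,0.12,0.2,0,0],[0,0.15,0.25,0,0]]'
python3 -m crank '[[0,0.03,0.05,0,0],[0,0.06,0.10,0,0],[0,0.08,0.13,0,0],[0,0.08,0.13,0,0],[0,0.08,0.13,0,0]]'
python3 - <<'E'
from h import *
c="wrist";snap(c,"w1")
for n,z in dict(latch_pivot=.105,keeper=.126,latch_post_top=.19,tab_fin_top=.146).items():
    for d in robot.landmark_of(n,c)[:2]: print(c,n,round(d["conf"],2),np.round(d["pixel"],1),np.round(ray(c,d["pixel"],z),4))
s=robot.get_state();print(s["time"],s["tcp_pos"],s["ee_rot"],s["contact_force"])
E
```

```text
time: 1.23
tcp_pos: [0.2131, -0.3736, 0.4114]
ee_rot: [0.001, 0.783, -0.622, 0.002]
contact_force: [1.7, -0.6, 0.9]
finger_gap: 0.0856
time: 1.85
tcp_pos: [0.363, -0.1227, 0.4098]
ee_rot: [-0.0, 0.783, -0.622, 0.001]
contact_force: [2.1, -0.6, -0.1]
finger_gap: 0.0856
time: 2.48
tcp_pos: [0.442, 0.0053, 0.4094]
ee_rot: [0.0, 0.784, -0.621, -0.0]
contact_force: [0.5, -0.4, -0.5]
finger_gap: 0.0854
wrist latch_pivot 0.96 [309.8   0. ] [0.6031 0.0516 0.105 ]
wrist latch_post_top 0.58 [304.2  99.1] [0.5017 0.0323 0.19  ]
wrist tab_fin_top 0.88 [388.1  57.9] [ 0.5612 -0.045   0.146 ]
2.725 [0.44202329 0.00472835 0.40971198] [-9.43803982e-06  7.82941129e-01 -6.22095741e-01  2.80121023e-04] [-0.22885623 -0.95293156  0.72123021]
```

```bash
ls -la pics
```

```text
total 1052
drwxr-xr-x 2 agent agent   4096 Dec  6 23:12 .
drwxr-xr-x 3 agent agent   4096 Dec  6 23:11 ..
-rw-r--r-- 1 agent agent 422743 Dec  6 23:11 scene0.png
-rw-r--r-- 1 agent agent 372195 Dec  6 23:11 top0.png
-rw-r--r-- 1 agent agent 268905 Dec  6 23:12 w1.png
```

```bash
python3 -m crank '[[0,0.05,0,0.01,0],[0,0.09,0,0.02,0],[0,0.09,0,0.02,0],[0,0.09,0,0.02,0]]'
python3 - <<'E'
from h import *
from scipy.optimize import least_squares
c="wrist";snap(c,"w2")
S=dict(latch_pivot=(.06,.02,.105),keeper=(.06,-.034,.126),latch_post_top=(-.045,.02,.19),tab_fin_top=(0,-.07,.146))
obs={}
for n,p in S.items():
    for d in robot.landmark_of(n,c)[:1]:
        obs[n]=d["pixel"];print(n,round(d["conf"],2),np.round(d["pixel"],1),np.round(ray(c,d["pixel"],p[2]),4))
def w(v,p):
    a=v[2];return np.array([v[0]+np.cos(a)*p[0]-np.sin(a)*p[1],v[1]+np.sin(a)*p[0]+np.cos(a)*p[1],p[2]])
f=lambda v:np.concatenate([(w(v,S[n])-ray(c,obs[n],S[n][2]))[:2] for n in obs])
r=least_squares(f,[.55,.03,.25]);print(r.x,np.degrees(r.x[2]),np.round(f(r.x),4))
for n in S: print(n,w(r.x,S[n]))
s=robot.get_state();print(s["time"],s["tcp_pos"])
E
```

```text
time: 3.22
tcp_pos: [0.5318, 0.0051, 0.4292]
ee_rot: [0.0, 0.783, -0.622, -0.001]
contact_force: [-0.6, 0.2, 0.3]
finger_gap: 0.0855
latch_pivot 0.95 [293.9  79.3] [0.6052 0.0539 0.105 ]
keeper 0.87 [335.5  82.2] [0.6138 0.0032 0.126 ]
latch_post_top 0.7 [286.6 181.9] [0.4973 0.0339 0.19  ]
tab_fin_top 0.96 [364.2 136.8] [ 0.5612 -0.0448  0.146 ]
[0.54813173 0.0236941  0.19548093] 11.20023227327987 [-0.0025  0.0008 -0.0005 -0.0013  0.0026  0.0006  0.0005 -0.0002]
latch_pivot [0.60310423 0.05496749 0.105     ]
keeper [0.6135931  0.00199595 0.126     ]
latch_post_top [0.50010402 0.03457247 0.19      ]
tab_fin_top [ 0.56172842 -0.0449727   0.146     ]
3.475 [0.53149884 0.00558253 0.42995995]
```

View pics/w2.png

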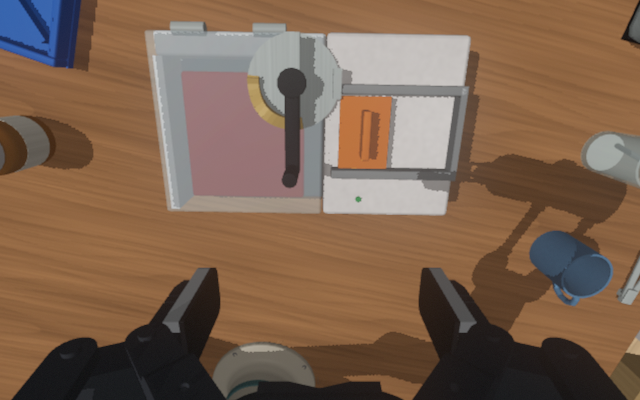

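The wrist view matches the fit within 3 mm: post (289,180), hub (292,82), fin (367,136), tab on the button side. I'll put the jaws around the post as a loose cage and follow the arc, so I need the shifts for that.

```bash
cat >> h.py <<'E'
V=(.5475,.0236,np.radians(11.3))
def w(p,v=V):
    a=v[2];return np.array([v[0]+np.cos(a)*p[0]-np.sin(a)*p[1],v[1]+np.sin(a)*p[0]+np.cos(a)*p[1]])
def post(t,r=.105): return w((.06-r*np.cos(t),.02+r*np.sin(t)))
E
python3 - <<'E'
from h import *
s=robot.get_state();print(s["qpos"],s["tcp_pos"])
print("to post",post(0)-s["tcp_pos"][:2])
for t in np.arange(0,1.61,.1): print(round(t,1),np.round(post(t)-post(0),4),round(-np.degrees(t),1),np.round(post(t),3))
E
```

```text
[-1.20366170e-01  1.64141260e-01  1.17846776e+00 -1.06294428e-04
  1.79832725e+00  1.22081260e+00] [0.53149884 0.00558253 0.42995995]
to post [-0.03204543  0.02881219]
0.0 [0. 0.] -0.0 [0.499 0.034]
0.1 [-0.0015  0.0104] -5.7 [0.498 0.045]
0.2 [-0.002   0.0209] -11.5 [0.497 0.055]
0.3 [-0.0015  0.0313] -17.2 [0.498 0.066]
0.4 [0.0001 0.0417] -22.9 [0.5   0.076]
0.5 [0.0027 0.0519] -28.6 [0.502 0.086]
0.6 [0.0064 0.0617] -34.4 [0.506 0.096]
0.7 [0.011  0.0712] -40.1 [0.51  0.106]
0.8 [0.0165 0.0801] -45.8 [0.516 0.114]
0.9 [0.0228 0.0884] -51.6 [0.522 0.123]
1.0 [0.03   0.0961] -57.3 [0.529 0.13 ]
1.1 [0.0379 0.103 ] -63.0 [0.537 0.137]
1.2 [0.0465 0.1091] -68.8 [0.546 0.143]
1.3 [0.0556 0.1143] -74.5 [0.555 0.149]
1.4 [0.0652 0.1185] -80.2 [0.565 0.153]
1.5 [0.0752 0.1218] -85.9 [0.575 0.156]
1.6 [0.0854 0.1241] -91.7 [0.585 0.158]
```

The last joint would run out of range with this jaw orientation. I'll turn it about 178° the other way while I approach.

```bash
python3 -m crank '[[0.3,0,0,0,10],[0.6,-0.01,0.01,0,20],[0.6,-0.02,0.02,0,30],[0.6,-0.032,0.029,0,40],[0.6,-0.032,0.029,0,50]]'
python3 -m crank '[[0.65,0,0,0,10],[0.65,0,0,0,20],[0.65,0,0,0,30],[0.65,0,0,0,40],[0.65,0,0,0,50]]'
python3 -m crank '[[0.65,0,0,0,10],[0.65,0,0,0,20],[0.65,0,0,0,30],[0.65,0,0,0,40],[0.65,0,0,0,50]]'
python3 -m crank '[[0.65,0,0,0,10],[0.65,0,0,-0.05,20],[0.65,0,0,-0.1,28],[0.65,0,0,-0.14,28],[0.65,0,0,-0.14,28]]'
python3 - <<'E'
from h import *
s=robot.get_state();print(s["qpos"],s["tcp_pos"],s["finger_gap"]);c="wrist";snap(c,"w3")
m=robot.camera_model(c);print(np.round(m["T"],3))
for n,z in dict(latch_pivot=.105,latch_post_top=.19,tab_fin_top=.146).items():
    for d in robot.landmark_of(n,c)[:1]: print(n,round(d["conf"],2),np.round(d["pixel"],1),np.round(ray(c,d["pixel"],z),4))
print(post(0)-s["tcp_pos"][:2])
E
```

```text
time: 4.1
tcp_pos: [0.499, 0.0353, 0.4303]
ee_rot: [-0.0, 0.973, -0.229, 0.001]
contact_force: [0.7, -0.3, 0.7]
finger_gap: 0.0342
time: 4.72
tcp_pos: [0.4998, 0.0347, 0.4298]
ee_rot: [0.0, 0.979, 0.204, 0.0]
contact_force: [0.4, -1.0, 0.2]
finger_gap: 0.0301
time: 5.35
tcp_pos: [0.4998, 0.0346, 0.4298]
ee_rot: [0.0, 0.801, 0.598, 0.0]
contact_force: [-0.3, 0.0, 0.4]
finger_gap: 0.0297
time: 5.98
tcp_pos: [0.4978, 0.0347, 0.287]
ee_rot: [-0.003, 0.635, 0.773, -0.002]
contact_force: [-1.2, 0.2, 0.2]
finger_gap: 0.0297
[-6.98925162e-02  1.36202447e-01  1.55169850e+00  8.11067747e-05
  1.46047507e+00 -1.83549028e+00] [0.49783028 0.03474793 0.28699015] 0.029716416892115554
[[-0.194  0.929  0.315  0.418]
 [ 0.981  0.184  0.063  0.017]
 [ 0.001  0.321 -0.947  0.431]
 [ 0.     0.     0.     1.   ]]
latch_pivot 0.76 [321.3 270. ] [0.6065 0.0568 0.105 ]
latch_post_top 0.82 [313.8 204.7] [0.5065 0.0304 0.19  ]
tab_fin_top 0.41 [303.9 186.2] [0.5078 0.0213 0.146 ]
[ 0.00162314 -0.00035321]
```

View pics/w3.png

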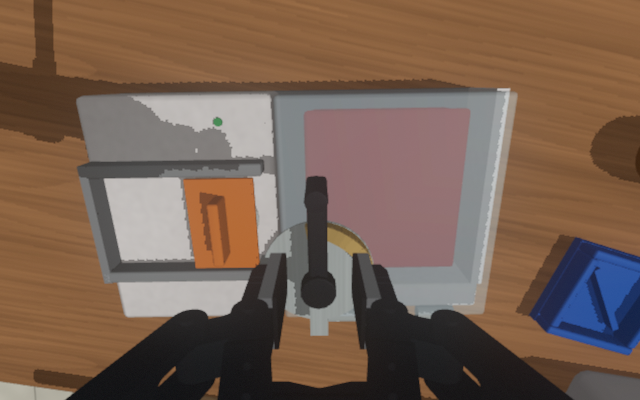

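Run:
```python
from h import *
c="wrist"
im=cv2.imread("pics/w3.png")
for P,col in(((*post(0),.19),(0,255,0)),((*post(0),.144),(0,255,255)),((.5,.0346,.287),(255,0,255)),((*w((.06,.02)),.148),(255,255,0))):
    p=proj(c,P);print(P,p);cv2.drawMarker(im,tuple(int(round(v)) for v in p),col,0,8,1)
cv2.imwrite("pics/w3z.png",cv2.resize(im[140:330,220:430],None,fx=3,fy=3,interpolation=cv2.INTER_CUBIC))
```

```text
(np.float64(0.4994534174805521), np.float64(0.034394716680018964), 0.19) [321.09107131 196.35920444]
(np.float64(0.4994534174805521), np.float64(0.034394716680018964), 0.144) [320.81309364 179.18760796]
(0.5, 0.0346, 0.287) [322.35612678 263.3347663 ]
(np.float64(0.6024179566279464), np.float64(0.05496906182548332), 0.148) [320.80926887 287.72602109]
```

View pics/w3z.png

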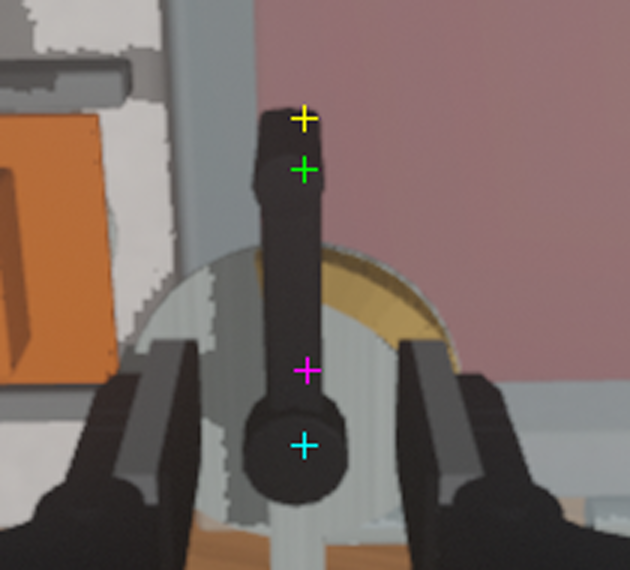

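The post top shows at about (316,201). That is within about 3 mm of the estimate and lies between the pads, so I'm descending.

```bash
python3 -m crank '[[0.65,0.002,-0.002,-0.04,0],[0.65,0.002,-0.002,-0.07,0],[0.65,0.002,-0.002,-0.10,0],[0.65,0.002,-0.002,-0.128,0],[0.65,0.002,-0.002,-0.128,0]]'
python3 - <<'E'
from h import *
s=robot.get_state();print(s["tcp_pos"],s["contact_force"]);snap("wrist","w4")
E
```

```text
time: 6.8
tcp_pos: [0.5022, 0.0326, 0.1613]
ee_rot: [-0.001, 0.635, 0.773, -0.0]
contact_force: [0.3, -0.6, 0.9]
finger_gap: 0.0299
[0.5022243  0.032574   0.16130366] [ 0.3178441  -0.56931674  0.94255646]
```

View pics/w4.png

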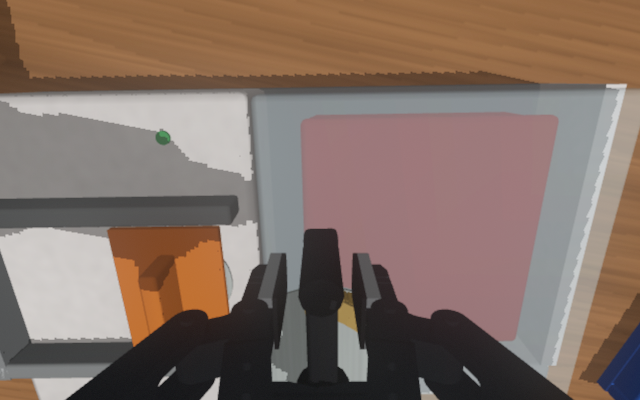

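The post at (321,290) is centred between the pads. Now the arc.

```bash
python3 -m crank '[[0.65,-0.0015,0.0104,0.001,-5.7],[0.65,-0.002,0.0209,0.002,-11.5],[0.65,-0.0015,0.0313,0.003,-17.2],[0.65,0.0001,0.0417,0.004,-22.9],[0.65,0.0027,0.0519,0.004,-28.6]]'
python3 - <<'E'
from h import *
snap("wrist","w5")
E
```

```text
time: 7.48
tcp_pos: [0.5055, 0.0806, 0.1685]
ee_rot: [0.004, 0.806, 0.591, -0.002]
contact_force: [-5.7, -12.4, 6.2]
finger_gap: 0.0301
```

View pics/w5.png

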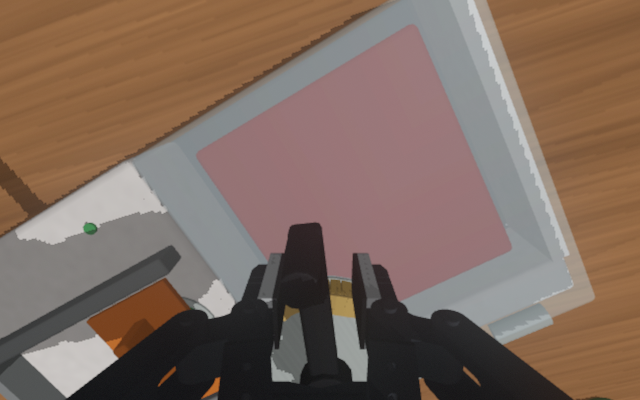

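The left pad is pushing the post (303,290) and the handle is turning. Carrying on.

```bash
python3 -m crank '[[0.65,0.0037,0.0098,0.001,-5.7],[0.65,0.0083,0.0193,0.002,-11.5],[0.65,0.0138,0.0282,0.002,-17.2],[0.65,0.0201,0.0365,0.002,-22.9],[0.65,0.0273,0.0442,0.002,-28.7]]'
python3 -m crank '[[0.65,0.0079,0.0069,0,-5.7],[0.65,0.0165,0.013,0,-11.5],[0.65,0.0256,0.0182,0,-17.2],[0.65,0.0352,0.0224,0,-22.9],[0.65,0.0452,0.0257,0,-28.7]]'
python3 - <<'E'
from h import *
snap("wrist","w6")
E
```

```text
time: 8.15
tcp_pos: [0.5327, 0.1277, 0.1698]
ee_rot: [0.001, 0.928, 0.372, 0.0]
contact_force: [-0.6, -0.8, -1.1]
finger_gap: 0.0293
time: 8.78
tcp_pos: [0.5776, 0.1542, 0.1693]
ee_rot: [0.0, 0.991, 0.13, -0.0]
contact_force: [-2.4, -2.6, -1.4]
finger_gap: 0.0301
```

View pics/w6.png

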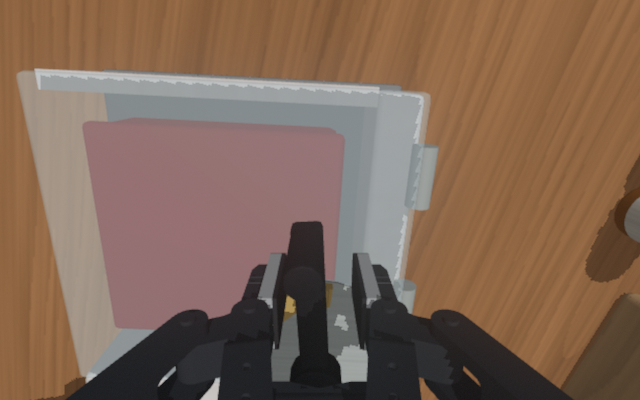

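Nearly home. I'll push a little more, back off to centre, then lift straight up and look.

```bash
python3 -m crank '[[0.65,0.006,0.001,0,-3],[0.65,0.006,0.001,0,-3],[0.65,0.001,0,0,-1],[0.65,0.001,0,0.05,-1],[0.65,0.001,0,0.1,-1]]'
python3 -m crank '[[0.65,0,0,0.06,0],[0.9,-0.02,-0.04,0.12,0],[1,-0.05,-0.09,0.12,10],[1,-0.08,-0.12,0.12,20],[1,-0.08,-0.12,0.12,20]]'
python3 - <<'E'
from h import *
s=robot.get_state();print(s["qpos"],s["time"],s["tcp_pos"],s["contact_force"])
for c in("wrist","top","scene"):
    snap(c,c+"7")
    for n,z in dict(latch_pivot=.105,latch_post_top=.187,tab_fin_top=.146,keeper=.126).items():
        for d in robot.landmark_of(n,c)[:1]:
            P=ray(c,d["pixel"],z);q=P[:2]-np.array(V[:2]);a=V[2]
            print(c,n,round(d["conf"],2),np.round(d["pixel"],1),np.round(P,4),"sealer",np.round([np.cos(a)*q[0]+np.sin(a)*q[1],-np.sin(a)*q[0]+np.cos(a)*q[1]],4))
E
```

```text
time: 9.45
tcp_pos: [0.5791, 0.1544, 0.2691]
ee_rot: [0.0, 0.992, 0.124, 0.001]
contact_force: [1.0, 0.6, -0.3]
finger_gap: 0.0298
time: 10.07
tcp_pos: [0.4973, 0.0325, 0.3896]
ee_rot: [0.001, 0.956, 0.293, 0.002]
contact_force: [-0.4, 0.0, 0.4]
finger_gap: 0.0001
[-7.38422884e-02  1.05737356e-01  1.34353852e+00 -7.13526881e-04
  1.68748551e+00 -6.68525533e-01] 10.075 [0.49729217 0.03254254 0.38957931] [-0.38446494  0.04343079  0.43672394]
wrist latch_pivot 0.69 [396.1 179.7] [0.6005 0.058  0.105 ] sealer [0.0587 0.0234]
wrist latch_post_top 0.62 [458.5 106.5] [0.5759 0.1568 0.187 ] sealer [0.0539 0.1251]
wrist tab_fin_top 0.55 [327.4 240.8] [ 0.5645 -0.0433  0.146 ] sealer [ 0.0036 -0.0689]
wrist keeper 0.83 [379.8 226.4] [0.6129 0.0024 0.126 ] sealer [ 0.0599 -0.0336]
top latch_pivot 0.96 [268.3 181.9] [0.6053 0.0667 0.105 ] sealer [0.0651 0.031 ]
top tab_fin_top 0.56 [297.9 192.6] [ 0.559  -0.0525  0.146 ] sealer [-0.0036 -0.0769]
top keeper 0.69 [434.5 214.7] [ 0.4732 -0.5886  0.126 ] sealer [-0.1928 -0.5858]
scene latch_pivot 0.79 [322.2 226.1] [0.5984 0.0521 0.105 ] sealer [0.0555 0.018 ]
scene latch_post_top 0.57 [348.7 218.4] [0.5676 0.1579 0.187 ] sealer [0.046  0.1278]
scene tab_fin_top 0.76 [318.3 196.6] [ 0.5479 -0.0547  0.146 ] sealer [-0.0149 -0.0768]
scene keeper 0.59 [310.1 211.7] [ 0.6046 -0.0152  0.126 ] sealer [ 0.0484 -0.0492]
```

View pics/wrist7.png

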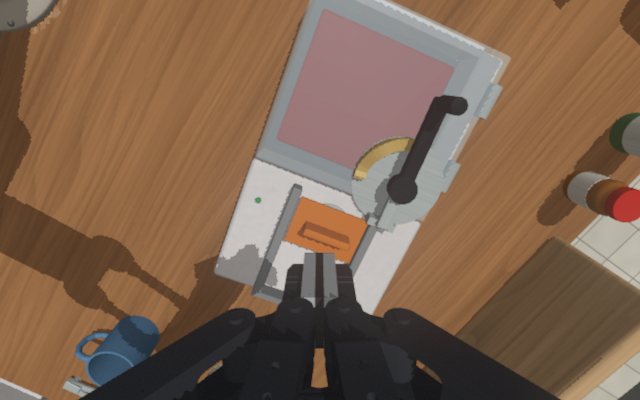

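The post measures (54,125) mm in the sealer frame, which puts the latch at 1.5 rad, in the notch. The tab is still at 0. Next I'll line up closed fingers on the fin's +y side.

Run:
```python
from h import *
s=robot.get_state();t=s["tcp_pos"];q=s["ee_rot"]
print("dyaw",11.3-np.degrees(2*np.arctan2(q[2],q[1])))
for y in(-.042,-.133,-.07): print(y,np.round(w((0,y))-t[:2],4),np.round(w((0,y)),4))
print("slide91",np.round(w((0,-.133))-w((0,-.042)),4),"back to button",np.round(w((0,-.07))-w((0,-.133)),4), .128-t[2])
```

```text
dyaw -22.87917422161497
-0.042 [ 0.057  -0.0521] [ 0.5557 -0.0176]
-0.133 [ 0.0749 -0.1413] [ 0.5736 -0.1068]
-0.07 [ 0.0625 -0.0795] [ 0.5612 -0.045 ]
slide91 [ 0.0178 -0.0892] back to button [-0.0123  0.0618] -0.25936821424422685
```

```bash
python3 -m crank '[[1,0.03,-0.026,0,-10],[1,0.057,-0.052,-0.03,-20],[1,0.057,-0.052,-0.08,-23],[1,0.057,-0.052,-0.13,-23],[1,0.057,-0.052,-0.16,-23]]'
python3 -m crank '[[1,0,0,-0.04,0],[1,0,0,-0.06,0],[1,0,0,-0.06,0]]'
python3 - <<'E'
from h import *
s=robot.get_state();print(s["tcp_pos"],w((0,-.042))-s["tcp_pos"][:2]);snap("wrist","w8")
E
```

```text
time: 11.45
tcp_pos: [0.5544, -0.0176, 0.2247]
ee_rot: [-0.0, 0.995, 0.097, -0.002]
contact_force: [1.6, -0.3, 0.7]
finger_gap: 0.0001
time: 11.82
tcp_pos: [0.5544, -0.0175, 0.1658]
ee_rot: [-0.001, 0.995, 0.097, -0.002]
contact_force: [-0.6, -0.0, 0.3]
finger_gap: -0.0
[ 0.5544313  -0.01747073  0.16584736] [ 0.00129843 -0.00011509]
```

View pics/w8.png

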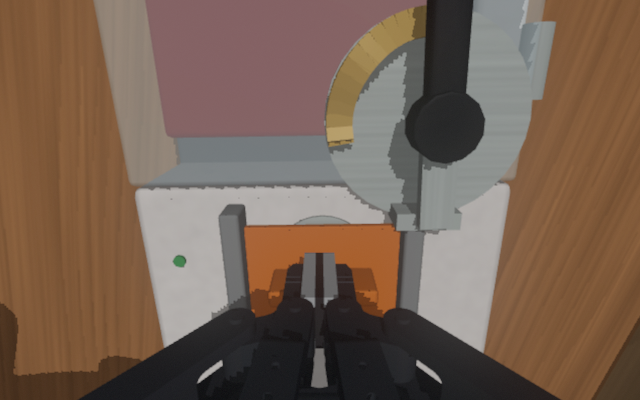

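```bash
python3 -m crank '[[1,0.001,0,-0.02,0],[1,0.001,0,-0.036,0],[1,0.001,0,-0.036,0]]'
```

```text
time: 12.25
tcp_pos: [0.5561, -0.0175, 0.1309]
ee_rot: [-0.0, 0.995, 0.097, -0.001]
contact_force: [-1.3, -0.0, 0.2]
finger_gap: -0.0
```

```bash
python3 -m crank '[[1,0.002,-0.01,0,0],[1,0.004,-0.02,0,0],[1,0.006,-0.03,0,0],[1,0.008,-0.04,0,0],[1,0.010,-0.05,0,0]]'
python3 -m crank '[[1,0.002,-0.01,0,0],[1,0.004,-0.02,0,0],[1,0.006,-0.03,0,0],[1,0.008,-0.039,0,0],[1,0.008,-0.039,0,0]]'
```

```text
time: 12.88
tcp_pos: [0.5671, -0.0683, 0.1318]
ee_rot: [-0.0, 0.995, 0.097, 0.001]
contact_force: [0.6, 3.7, 2.0]
finger_gap: 0.0002
time: 13.5
tcp_pos: [0.5743, -0.1081, 0.1312]
ee_rot: [0.001, 0.995, 0.097, -0.001]
contact_force: [-0.1, 0.3, 0.5]
finger_gap: 0.0002
```

```bash
python3 -m crank '[[1,0.001,-0.003,0,0],[1,0.001,-0.005,0,0],[1,0.001,-0.005,0,0]]'
```

```text
time: 13.88
tcp_pos: [0.5743, -0.1088, 0.1311]
ee_rot: [-0.003, 0.995, 0.097, -0.001]
contact_force: [-1.0, 7.3, 2.5]
finger_gap: -0.0002
```

The fin has met its end stop. I'll back off, lift, move over the button and look.

```bash
python3 -m crank '[[1,-0.003,0.015,0,0],[1,-0.003,0.015,0.05,0],[1,-0.009,0.04,0.1,0],[1,-0.015,0.09,0.15,0],[1,-0.015,0.09,0.15,0]]'
python3 - <<'E'
from h import *
s=robot.get_state();print(s["tcp_pos"]);c="wrist";snap(c,"w9")
for n,z in dict(button_top=.112,tab_fin_top=.146,latch_post_top=.187).items():
    for d in robot.landmark_of(n,c)[:1]: print(n,round(d["conf"],2),np.round(d["pixel"],1),np.round(ray(c,d["pixel"],z),4))
print(w((0,-.07))-s["tcp_pos"][:2],w((0,-.07)),w((0,-.15)))
E
```

```text
time: 14.5
tcp_pos: [0.5617, -0.0196, 0.2855]
ee_rot: [0.001, 0.995, 0.099, 0.004]
contact_force: [0.8, -0.1, -0.7]
finger_gap: -0.0005
[ 0.56166428 -0.01964313  0.28545002]
button_top 0.91 [313.9 197.8] [ 0.5604 -0.0448  0.112 ]
[-0.00044805 -0.0253999 ] [ 0.56121623 -0.04504303] [ 0.57689192 -0.1234922 ]
```

View pics/w9.png

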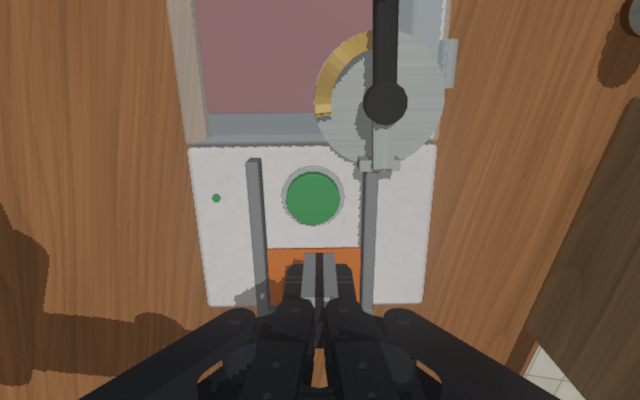

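The green button is uncovered at (313,198), within 1 mm of where it should be. Descending.

```bash
python3 -m crank '[[1,0,-0.025,-0.05,0],[1,0,-0.025,-0.1,0],[1,0,-0.025,-0.14,0],[1,0,-0.025,-0.155,0],[1,0,-0.025,-0.155,0]]'
```

```text
time: 15.32
tcp_pos: [0.5599, -0.0471, 0.125]
ee_rot: [-0.0, 0.995, 0.097, -0.002]
contact_force: [0.5, -0.8, -0.3]
finger_gap: -0.0001
```

```bash
python3 -m crank '[[1,0,0.001,-0.008,0],[1,0,0.001,-0.014,0],[1,0,0.001,-0.018,0],[1,0,0.001,-0.021,0],[1,0,0.001,-0.022,0]]'
```

```text
time: 15.95
tcp_pos: [0.5612, -0.0457, 0.1049]
ee_rot: [0.0, 0.995, 0.097, 0.001]
contact_force: [0.3, 0.2, 3.3]
finger_gap: -0.0004
```

Resistance started near 0.11, as expected. Pressing on to the bottom stop.

```bash
python3 -m crank '[[1,0,0,-0.003,0],[1,0,0,-0.005,0],[1,0,0,-0.006,0],[1,0,0,-0.006,0]]'
```

```text
time: 16.45
tcp_pos: [0.5614, -0.0457, 0.1037]
ee_rot: [0.001, 0.995, 0.097, 0.002]
contact_force: [-7.6, 2.3, 31.9]
finger_gap: 0.0001
```

The tool bottomed out at z = 0.1037 with 32 N, so the button is fully down. Lifting and checking.

```bash
python3 -m crank '[[1,0,0,0.02,0],[1,0,0,0.07,0],[1,0,0.01,0.13,0],[1,-0.02,0.03,0.19,0],[1,-0.04,0.03,0.24,0]]'
python3 -m crank '[[1,-0.04,0,0.02,0],[1,-0.06,0,0.02,0],[1,-0.06,0,0.02,0],[1,-0.06,0,0.02,0]]'
python3 - <<'E'
from h import *
s=robot.get_state();print(s["time"],s["tcp_pos"],s["contact_force"],s["qd"])
for c in("wrist","top","scene"):
    snap(c,c+"10")
    for n,z in dict(button_top=.104,latch_post_top=.187,tab_fin_top=.146).items():
        for d in robot.landmark_of(n,c)[:1]:
            P=ray(c,d["pixel"],z);q=P[:2]-np.array(V[:2]);a=V[2]
            print(c,n,round(d["conf"],2),np.round(d["pixel"],1),"sealer",np.round([np.cos(a)*q[0]+np.sin(a)*q[1],-np.sin(a)*q[0]+np.cos(a)*q[1]],4))
E
```

```text
time: 17.08
tcp_pos: [0.5199, -0.0146, 0.3397]
ee_rot: [-0.0, 0.995, 0.098, -0.0]
contact_force: [-0.1, -0.1, -0.3]
finger_gap: -0.0002
time: 17.58
tcp_pos: [0.4611, -0.0157, 0.3568]
ee_rot: [-0.0, 0.995, 0.097, -0.001]
contact_force: [0.1, -0.6, -0.1]
finger_gap: 0.0001
17.575 [ 0.46108996 -0.01569169  0.35680379] [ 0.08165989 -0.61075637 -0.06792276] [-0.0006805   0.01402341 -0.01144785 -0.00051657  0.00659607 -0.00051112]
wrist button_top 0.83 [397.6 198.6] sealer [ 0.0002 -0.0732]
wrist tab_fin_top 0.75 [400.  275.3] sealer [-0.0002 -0.152 ]
top button_top 0.56 [393.6 180.2] sealer [-0.0265 -0.4606]
top latch_post_top 0.47 [242.4 185.4] sealer [0.062  0.1262]
top tab_fin_top 0.78 [317.2 187.5] sealer [ 0.0012 -0.1548]
scene button_top 0.45 [314.8 208.8] sealer [ 0.003  -0.0758]
scene latch_post_top 0.41 [314.4 213.5] sealer [0.1049 0.0352]
scene tab_fin_top 0.63 [299.4 188.8] sealer [-0.0013 -0.1608]
```

View pics/wrist10.png

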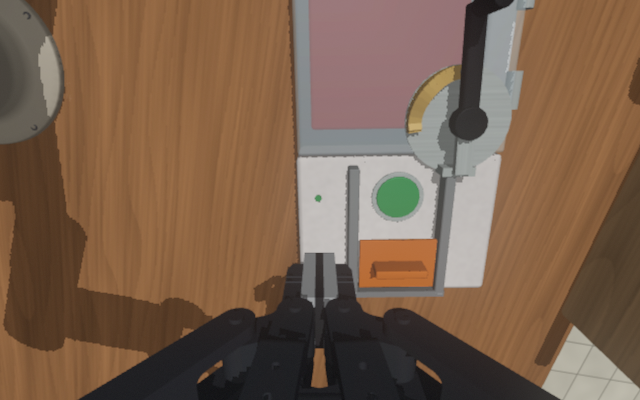

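View pics/scene10.png

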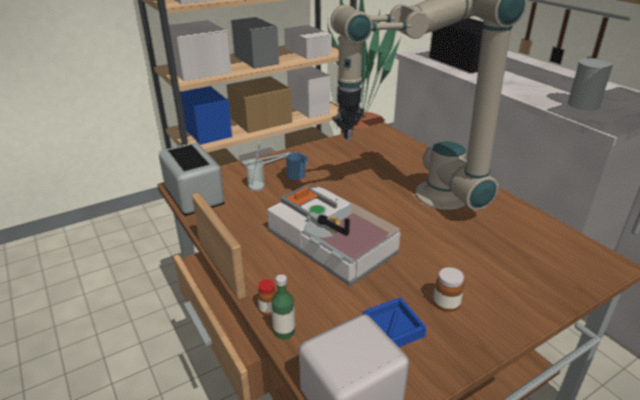

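The wrist view shows the button at (398,198), the tab against the frame end at (398,265), and the handle still pointing to +y. In the scene view the bystanders are where they started. Handing in.

```bash
python3 -c "
from plant import robot
print(robot.sign_off())"
```

```text
the job is handed in; nothing more can be done
None
```

The job is done and handed in at about 18 s. I locked the latch, slid the tab fully aside, then pressed the green button down. No verdict came back.

- **Latch:** I swung the handle over its hump with the fingers loosely around the post. Just after that step the post measured (54, 125) mm in the sealer frame, which is about 1.5 rad, in its notch. After the button press the handle still pointed the same way in the last wrist picture.
- **Tab:** I pushed the fin until it met its end stop. It now measures y ≈ -152 mm, about 80 mm of travel.
- **Button:** It bottomed out at z = 0.104 m, with the wrist force briefly at about 32 N from the finger tips. The depth comes from that reading, because the pictures cannot show it.
- **Bystanders:** The arm passed well clear of them. They look unmoved in the last scene picture, though I did not measure their positions. At hand-in the arm was clear of everything.

**Checks that disagreed:** in the last look, three low-confidence network readings (0.41 to 0.56) were off. The top camera's button was on the glass, the scene camera's latch post was misplaced, and the top camera's latch post was about 8 mm off. I discounted them against the pictures. The wrist network did not report the latch post in that look.

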